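Clip the hold-down cover onto the vial shaker

TASK

Pick up the blue cover by its white handle with a light grip and set it squarely over the vial block on the shaker, then press it straight down until both orange clips snap over its rims and it sits fully home. Keep pressing it down lightly, with roughly 10 to 20 N, and finish while still pressing: do not lift off at the end. The cover is brittle, so never squeeze its handle with more than about 50 N, slam it or lean hard on it, and leave the other things on the bench where they stand.

Things in the scene. Friction and masses are not known exactly. Their poses are not given: they have to be found in the camera images.
- cover_handle (a point): Middle of the white bar handle on top of the loose blue cover: 50 mm long (its x), 24 mm wide (its y: pinch it across this width), 30 mm tall. This point lies 15 mm below the handle's top, 15 mm above the cover's flat roof and 65 mm above the cover's lower edge. x along the cover's length, z up. The cover starts right way up on the bench.
- cover_under (a point): Centre of the cover's lower edge, same axes; coincides with seat when home. The cover (about 0.11 kg) is a cap open underneath: 88 mm (x) by 68 mm (y) by 50 mm tall without handle, inside 82 by 62 mm, with a rim 6 mm wide, 4 mm thick, 60 mm long at the foot of both long sides (80 mm over the rims). It fits either way round.
- shaker: Heavy beige box 170 by 150 mm, fixed to the bench, blue control panel on its -x side. Origin on the bench under its centre. On its black platform (60 mm up): a fixed block with six blue-capped vials, 70 by 58 mm, narrowing to 46 mm, reaching 42 mm above the platform, which goes inside the cover, and a grey guide at each x end, 26 mm tall, flared, 1.5 mm clear of the cover.
- seat (a point): Centre of the shaker's platform, 60 mm above the bench: where the cover's lower edge rests when home, its x in line with this x. Pressing down, the rims meet the clips 17 mm above home; the push needed grows to a peak of very roughly 8 to 16 N until the rims are 4 to 8 mm above home, then the clips snap in over them, the force drops away and the last mm are free down to the hard platform.
- clip_left (a joint): Outward travel (m) of the orange spring clip on the seat's +y side, 36 mm long, 25 mm tall, inner face sloping: 0 at rest, about 0.005 while the cover's rim pushes past it, back near 0 once it has snapped over the rim. It then keeps the cover from lifting.
- clip_right (a joint): The same for the orange clip on the seat's -y side.
- amber_bottle: Bystander, to be left alone: large brown glass bottle, green cap, 84 mm across, 190 mm tall; origin at the centre of its underside.
- small_bottle: Bystander, to be left alone: small brown glass bottle, white cap, 56 mm across, 120 mm tall; origin at the centre of its underside.
- blue_jar: Bystander, to be left alone: clear glass jar, blue lid, 56 mm across, 75 mm tall; origin at the centre of its underside.
- red_jar: Bystander, to be left alone: white plastic jar, red lid, 52 mm across, 70 mm tall; origin at the centre of its underside.
- beaker: Bystander, to be left alone: small open glass beaker, 68 mm across, 60 mm tall; origin at the centre of its underside.
- dish: Bystander, to be left alone: shallow open glass dish, 90 mm across, 18 mm tall; origin at the centre of its underside.
- spatula: Bystander, to be left alone: steel lab spatula, 170 mm long, lying flat along its own x axis; origin at the centre of its underside.
Things that resemble listed ones, but are neither listed nor needed, are in the scene too. Leave any yellow look-alike of the part that bears cover_handle alone. Leave any pink look-alike of the shaker alone.

How it is judged:
By the outcome, as a careful person would: the job done as asked, in the order asked, and still so for the second after the job is handed in, while the arm keeps its last pose, push and grip.
It also fails if it takes over 51 s, if anything falls off the work surface, if the arm or the gripper's body presses on something with over 40 N, if the wrist force passes 120 N, or if a joint passes its speed limit or range.

ROBOT

A 6-joint arm with a two-finger parallel gripper is mounted at the origin on the work surface. World frame = base frame: x ahead of the robot, y to its left, z up, the work surface at z = 0. Lengths are in mm, angles in degrees, forces in N, time in s.
With the tool pointing down it reaches from about 375 to 925 mm from the base axis. Payload 5.7 kg.
Tool frame: the origin (TCP) lies between the finger pads; the fingertips stand 22 mm ahead of it and the grasp point (between the pads) lies 3 mm ahead of it; z points along the fingers, x is the direction in which the jaws open and shut, and the axes are right-handed (so a half turn about z gives the same grasp; the last joint's range is limited). The gripper opens to 88 mm and grips with 3 to 60 N. Pads are 20 mm wide; open, the fingers measure 115 mm over their backs; the gripper's body (75 mm by 178 mm) begins 61 mm behind the grasp point.
Start: joints at [-81.71, 20.558, 86.54, -0, 72.909, -6.595], TCP at [154.119, -579.838, 244.623] pointing down, gripper open.
Joint ranges: [-170.27, 170.27], [-57.76, 135], [12.27, 136.19], [-55.21, 235.2], [11.17, 155.16], [-170.74, 170.74]. Speed limits (degrees/s): [136.94, 136.94, 180, 180, 180, 180].

INTERFACE

Orientations are given as a 3x3 rotation matrix whose columns are the frame's x, y, z axes.
In Python, from rig import bot gives the robot as it stands.
- The arm moves only by the tool play_rows, never from a script. Its argument "commands" is a list of rows, each a list of 3 entries, a list of its own where there are three numbers: the shift along the tool's x, y, z in units of 7.5 cm (1.0 is 7.5 cm), then the turn, a rotation vector about the tool's x, y, z in units of 1.5 rad (1.0 is 1.5 rad), then the closure, from -1 (fully open) to 1 (shut). In form: [[[tx, ty, tz], [ax, ay, az], jaw], ...]. A call has 1 to 12 rows; each row shifts and turns the pose as measured when the row begins, along the tool's axes as they then stand; what a row does not reach is not made up. A row lasts 1/10 s, in which the tool goes at most 50 mm and 8.59 degrees, less where a joint would pass 70% of its speed; a pose out of reach is approached as far as the arm can. A call with a number of a shift or a turn outside -1 to 1 is refused whole. A call with a gripper value outside its range is refused whole. The fingers move at their own pace and stop on an object; the grip force is fixed at half the most. Time passes only in rows, so rows that do not move let the fingers close. It gives the time, the measured TCP pose, the force and the opening at its end, in the units of the state.
- bot.read_state(): the state, without advancing time (a new reading comes with each control period).
- bot.read_camera(name): name is "side" or "top"; returns (picture, depth): 400x640x3 uint8, red, green, blue; 400x640 float32, mm along the optical axis (not along the pixel's ray), 0 where there is no reading.
- bot.get_calibration(name): a dict with "K" (3x3 intrinsics, pixels), "rvec" (rotation vector, rad) and "tvec" (3), from world to camera coordinates, as OpenCV has them. Camera axes: x right, y down, z forward; pixel columns grow to the right and rows downward; lengths in mm; the calibration is good to about 2 mm. A picture is of the moment at which its call begins. get_calibration takes no time and is no camera call.
- bot.hand_in(): hands the job in, once; it reports no verdict.
The state is a dict: "time_s": time; "joint_pos": joint angles; "joint_velocities": joint speeds; "tau": joint torques, N m; "ee_pos": TCP position; "tcp_rot": TCP orientation; "force": force on the tool from outside, world axes, zero at the start; "wrist_torque": the same for the moment, N m; "finger_gap": finger opening in mm.
Only numpy, scipy, OpenCV 4.12 (cv2) and the standard library are available. Lean on these libraries where they do the work, as an engineer would, in place of code of your own. Each camera call takes 0.05 s, during which the arm holds its last target.

## Working session

There is one attempt and no reset: what is moved stays moved. The work goes in short steps, Python scripts to look and compute and a tool call to move; the robot and the scene stay as the last step left them, time stands still between calls to the robot, and variables do not carry over. Pictures are saved under pics/ and viewed, and the job is handed in when it is done.

Besides the shell and the picture viewer there is one more tool, called after ">>>" as name([rows], argument=value, ...), one row to a line, values as JSON. play_rows: Moves the arm, as the interface text tells. Its arguments: {"type":"object","properties":{"commands":{"type":"array","items":{"type":"array"}}},"required":["commands"]}

```bash
mkdir -p pics; ls
python3 - <<'E'
from rig import bot
import cv2, numpy as np
s=bot.read_state()
print({k:np.round(v,3).tolist() for k,v in s.items()})
for n in ("side","top"):
    im,d=bot.read_camera(n); c=bot.get_calibration(n)
    cv2.imwrite(f"pics/{n}0.png",im[:,:,::-1]); np.savez(f"pics/{n}0.npz",im=im,d=d,K=c["K"],rvec=c["rvec"],tvec=c["tvec"])
    R=cv2.Rodrigues(np.array(c["rvec"],float))[0]
    print(n,c["K"],"pos",-R.T@np.ravel(c["tvec"]),"axis",R[2])
E
```

```text
pics
{'time_s': 0.0, 'joint_pos': [-81.709, 20.596, 86.596, -0.001, 72.909, -6.594], 'joint_velocities': [0.079, 0.073, 0.023, 0.085, 0.077, -0.013], 'tau': [0.001, -51.537, -27.073, 0.068, 0.035, -0.0], 'ee_pos': [154.025, -579.237, 243.847], 'tcp_rot': [[0.257, -0.966, -0.0], [-0.966, -0.257, 0.002], [-0.002, -0.0, -1.0]], 'force': [-0.013, 0.307, 0.742], 'wrist_torque': [-0.006, -0.022, -0.039], 'finger_gap': 87.586}
side [[451.40110789   0.         319.61744874]
 [  0.         451.40110789 189.60916691]
 [  0.           0.           1.        ]] pos [548.94826169 846.46335426 897.80200962] axis [ 0.00488526 -0.70955139 -0.70463676]
top [[403.62653755   0.         314.97788838]
 [  0.         403.62653755 202.64279735]
 [  0.           0.           1.        ]] pos [ 477.21179352   30.93004206 1356.60749851] axis [ 0.06251916 -0.0080488  -0.99801131]
```

View pics/side0.png

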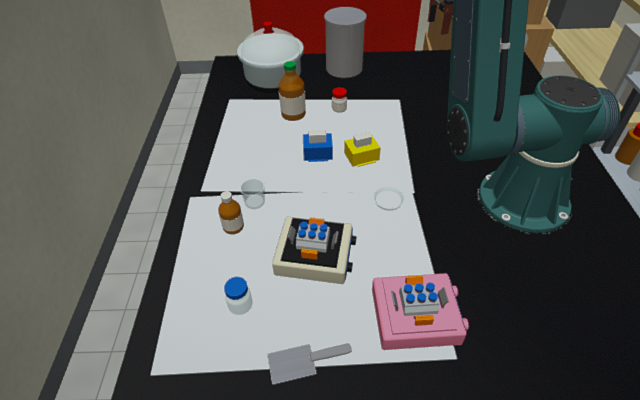

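View pics/top0.png

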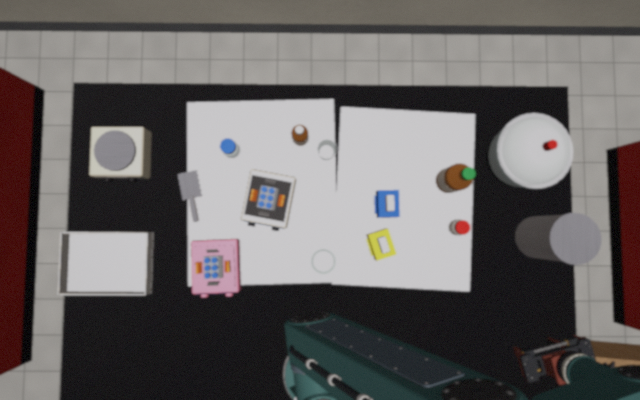

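Side view: the blue cover is at (318,147) and its yellow look-alike at (362,150). The beige shaker is at (313,248) and the pink look-alike at (418,310). In the top view, the blue cover is at (388,203) and the beige shaker at (268,198). The blue and beige ones match the task description. I'll confirm this in an enlarged crop and then measure.

```bash
cat > h.py <<'E'
import numpy as np, cv2
def load(n,tag="0"):
    z=np.load(f"pics/{n}{tag}.npz"); return z["im"],z["d"],z["K"],cv2.Rodrigues(z["rvec"].astype(float))[0],z["tvec"].ravel()
def ray(K,R,t,uv):
    uv=np.atleast_2d(uv).astype(float); p=np.c_[uv,np.ones(len(uv))]@np.linalg.inv(K).T
    return -R.T@t, p@R
def onplane(K,R,t,uv,z):
    c,d=ray(K,R,t,uv); return c+d*((z-c[2])/d[:,2])[:,None]
def pts(d,K,R,t):
    v,u=np.mgrid[:d.shape[0],:d.shape[1]]
    p=np.stack([u,v,np.ones_like(u)],-1)@np.linalg.inv(K).T*d[...,None]
    return (p-t)@R
def tri(A,B):
    c1,d1=A;c2,d2=B
    d1=d1[0]/np.linalg.norm(d1);d2=d2[0]/np.linalg.norm(d2)
    s=np.linalg.lstsq(np.c_[d1,-d2],c2-c1,rcond=None)[0]
    p,q=c1+s[0]*d1,c2+s[1]*d2
    return (p+q)/2,np.linalg.norm(p-q)
E
python3 - <<'E'
from h import *
a=load("side")[0];b=load("top")[0]
c=[cv2.resize(x[...,::-1],(400,300),interpolation=cv2.INTER_CUBIC) for x in (a[115:175,290:370],a[205:292.__int__(),260:376],b[180:264,355:467],b[163:238,225:325])]
cv2.imwrite("pics/crop0.png",np.vstack([np.hstack(c[:2]),np.hstack(c[2:])]))
E
```

```text
File "<stdin>", line 3
    c=[cv2.resize(x[...,::-1],(400,300),interpolation=cv2.INTER_CUBIC) for x in (a[115:175,290:370],a[205:292.__int__(),260:376],b[180:264,355:467],b[163:238,225:325])]
                                                                                                             ^
SyntaxError: invalid decimal literal
```

Run:
```python
from h import *
a=load("side")[0];b=load("top")[0]
c=[cv2.resize(x[...,::-1],(400,300),interpolation=cv2.INTER_CUBIC) for x in (a[115:175,290:370],a[205:292,260:376],b[180:264,355:467],b[163:238,225:325])]
cv2.imwrite("pics/crop0.png",np.vstack([np.hstack(c[:2]),np.hstack(c[2:])]))
for n in ("side","top"):
    im,d,K,R,t=load(n); P=pts(d,K,R,t); hsv=cv2.cvtColor(im,cv2.COLOR_RGB2HSV)
    h,s,v=[hsv[...,i] for i in range(3)]
    blue=(h>100)&(h<125)&(s>150)&(v>60); org=(h>5)&(h<20)&(s>180)&(v>120)
    for nm,m in (("blue",blue),("org",org)):
        k,l,st,ce=cv2.connectedComponentsWithStats(m.astype(np.uint8))
        for i in range(1,k):
            if st[i,4]>=8:
                q=P[(l==i)&(d>0)]
                print(n,nm,st[i].tolist(),ce[i].round(1),np.median(q,0).round(1) if len(q) else None, np.percentile(q[:,2],[5,95]).round(1))
```

```text
side blue [304, 134, 28, 27, 575] [317.6 149.3] [ 557.8 -185.4   41.2] [ 5.2 52.5]
side blue [298, 221, 10, 15, 92] [302.6 227.9] [594.8 167.1 102.1] [ 81.5 104.6]
side blue [309, 224, 8, 14, 77] [312.4 230. ] [573.8 176.8 102.3] [ 99.1 104.5]
side blue [318, 224, 10, 15, 86] [322.4 230.9] [550.6 175.4 102.2] [ 97.5 104.7]
side blue [225, 277, 22, 22, 384] [235.6 287.8] [738.1 309.   75.5] [67.8 78.3]
side blue [427, 283, 7, 8, 49] [430.  286.6] [332.2 332.6  98.7] [ 96. 101.]
side blue [404, 285, 8, 7, 47] [407.8 288. ] [377.9 334.8  99.3] [ 96.3 101.1]
side blue [415, 284, 9, 8, 51] [418.8 287.3] [355.2 333.5  99. ] [ 95.  101.1]
side blue [407, 293, 8, 9, 56] [410.2 297.4] [376.7 357.5  99.2] [ 96.3 101.5]
side blue [418, 293, 8, 9, 58] [421.4 296.7] [353.9 356.7  99. ] [ 96.4 100.9]
side blue [429, 292, 8, 9, 58] [432.5 296. ] [331.4 354.8  98.8] [ 95.3 101.3]
side org [280, 77, 21, 14, 193] [288.8  84. ] [ 644.1 -398.9  131.4] [120.5 150.5]
side org [629, 129, 11, 11, 42] [633.3 134.2] [-679.2 -544.2 -223.7] [-226.3 -219.6]
side org [219, 203, 18, 13, 167] [226.8 208.8] [783.1  88.7  86.8] [77.8 97.9]
side org [309, 218, 15, 7, 64] [316.1 220.9] [562.5 130.7  81.9] [77.3 85.3]
side org [301, 249, 17, 10, 132] [308.9 253.5] [581.9 224.3  78.1] [64.9 84.6]
side org [406, 276, 17, 9, 123] [414.  279.5] [356.8 300.7  77.5] [70.6 82. ]
side org [415, 316, 19, 9, 148] [423.6 319.8] [352.8 394.8  78.4] [63.5 81.4]
top blue [222, 140, 12, 12, 114] [227.6 145.9] [737.9 300.3  76.1] [71.9 80.5]
top blue [376, 192, 22, 24, 285] [384.3 204.4] [ 552.4 -197.2   50.7] [33.8 55.6]
top org [449, 166, 14, 18, 102] [454.1 173.6] [ 643.3 -401.5  139.7] [128.7 151.7]
top org [252, 191, 5, 10, 34] [254.  195.3] [580.6 214.3  77.1] [69.6 88.1]
top org [279, 196, 4, 10, 22] [280.  200.1] [564.8 131.1  82.8] [78.4 89. ]
top org [198, 264, 3, 8, 20] [198.8 267.7] [349.7 385.1  74.6] [66.7 79.7]
```

View pics/crop0.png

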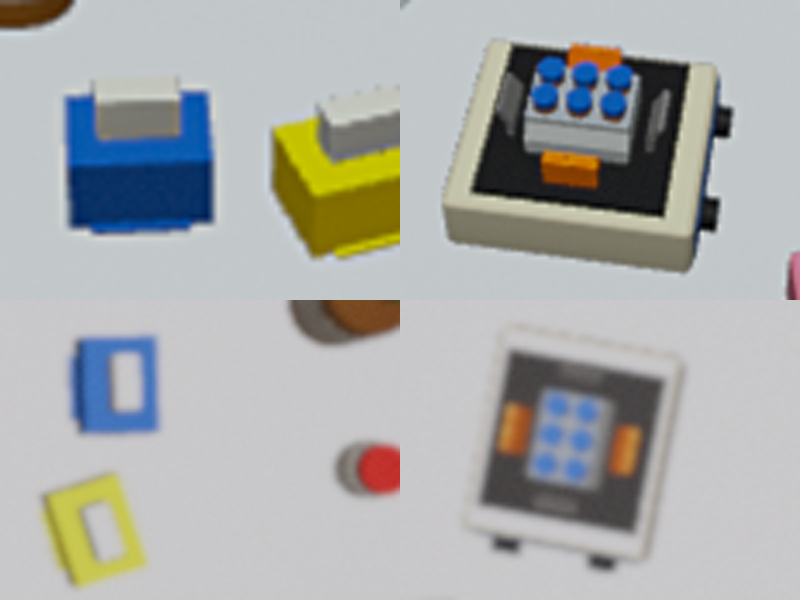

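The crop confirms it. The plain blue cover with the white handle is the one to grasp. The beige shaker, with its dark knobs and panel on the -x side, is the target.

Run:
```python
from h import *
def rect(q):
    (cx,cy),(w,h),a=cv2.minAreaRect(q[:,:2].astype(np.float32))
    if w<h: w,h,a=h,w,a+90
    return np.round([cx,cy,w,h,(a+90)%180-90],1)
for n in ("side","top"):
    im,d,K,R,t=load(n); P=pts(d,K,R,t); ok=d>0
    def reg(x0,x1,y0,y1,z0,z1): return ok&(P[...,0]>x0)&(P[...,0]<x1)&(P[...,1]>y0)&(P[...,1]<y1)&(P[...,2]>z0)&(P[...,2]<z1)
    m=reg(500,620,-250,-120,73,90); q=P[m]; print(n,"handletop",len(q),np.median(q,0).round(1),q.mean(0).round(1),rect(q))
    m=reg(500,620,-250,-120,45,57); q=P[m]; print(n,"roof",len(q),q.mean(0).round(1),rect(q))
    m=reg(500,640,120,230,92,112); q=P[m]; print(n,"blocktop",len(q),q.mean(0).round(1),rect(q))
    m=reg(470,690,60,290,52,70); q=P[m]; print(n,"platform",len(q),q.mean(0).round(1),rect(q))
    # image-based: whitish pixels near handle; shaker top
    hsv=cv2.cvtColor(im,cv2.COLOR_RGB2HSV); 
    w=(hsv[...,1]<60)&(hsv[...,2]>100)
    # handle top via low sat AND z>60
    mm=(w&reg(500,620,-250,-120,62,95)).astype(np.uint8)
    c=max(cv2.findContours(mm,0,1)[0],key=cv2.contourArea); print("  handle px",cv2.minAreaRect(c))
    # vial caps: blue centroids
    # beige box top by rays at z=60 : hsv beige sat
    h,s,v=[hsv[...,i] for i in range(3)]
    for nm,mm in (("org",(h>5)&(h<22)&(s>120)&(v>100)),("cap",(h>100)&(h<125)&(s>90)&(v>60))):
        mm=mm&reg(480,660,90,260,70,115)
        k,l,st,ce=cv2.connectedComponentsWithStats(mm.astype(np.uint8))
        print("  ",nm,[(st[i,4],ce[i].round(1).tolist(),np.median(P[l==i],0).round(1).tolist()) for i in range(1,k) if st[i,4]>5])
```

```text
side handletop 120 [ 558.9 -211.9   79.9] [ 558.9 -213.7   79.6] [ 5.588e+02 -2.150e+02  4.780e+01  2.920e+01  4.000e-01]
side roof 324 [ 559.1 -205.7   50.6] [ 5.587e+02 -2.141e+02  8.670e+01  7.050e+01 -1.000e-01]
side blocktop 364 [573.  177.2 100.4] [572.7 176.9  65.7  45.5 -10.1]
side platform 2306 [571.8 192.6  58.5] [573.  175.9 168.6 151.7 -10.7]
  handle px ((317.0, 135.0), (10.0, 16.0), 90.0)
   org [(np.int32(77), [315.9, 220.8], [564.7, 130.6, 81.8]), (np.int32(112), [308.8, 252.5], [581.7, 223.4, 81.3])]
   cap [(np.int32(98), [302.6, 228.7], [595.7, 169.8, 102.1]), (np.int32(91), [312.3, 230.1], [573.8, 177.4, 102.3]), (np.int32(93), [322.3, 231.1], [550.7, 182.8, 102.2])]
top handletop 127 [ 559.9 -215.1   81.3] [ 558.7 -215.6   81.1] [ 5.588e+02 -2.159e+02  4.820e+01  2.370e+01 -1.000e-01]
top roof 410 [ 558.7 -214.7   51.2] [ 5.592e+02 -2.155e+02  8.500e+01  6.910e+01  1.000e-01]
top blocktop 213 [573.8 174.1 100.7] [582.5 173.   87.4  45.1 -10.3]
top platform 1638 [571. 173.  59.] [573.3 173.9 169.3 149.6 -10. ]
  handle px ((389.5, 202.5), (15.0, 7.0), 90.0)
   org [(np.int32(66), [252.8, 194.6], [582.2, 217.1, 81.6]), (np.int32(59), [280.4, 200.1], [564.9, 130.6, 81.5])]
   cap [(np.int32(22), [263.9, 188.9], [597.3, 180.1, 102.1]), (np.int32(20), [271.2, 190.2], [594.5, 157.7, 102.8]), (np.int32(21), [262.4, 196.2], [575.6, 185.3, 103.3]), (np.int32(19), [269.7, 197.6], [569.7, 161.2, 102.2]), (np.int32(21), [260.9, 203.6], [550.9, 188.9, 102.8]), (np.int32(20), [268.1, 205.0], [547.7, 166.8, 102.8])]
```

>>> play_rows([
  [[-0.28, -0.54, 0], [0, 0, 0], -1],
  [[-0.28, -0.54, 0], [0, 0, 0], -1],
  [[-0.28, -0.54, 0], [0, 0, 0], -1],
  [[-0.28, -0.54, 0], [0, 0, 0], -1],
  [[-0.28, -0.54, 0], [0, 0, 0], -1],
  [[-0.28, -0.54, 0], [0, 0, 0], -1],
  [[-0.28, -0.54, 0], [0, 0, 0], -1],
  [[-0.28, -0.54, 0], [0, 0, 0], -1],
])

```text
time_s: 0.9
ee_pos: [428.5, -329.4, 240.7]
tcp_rot: [[0.246, -0.969, -0.003], [-0.969, -0.246, 0.003], [-0.004, 0.002, -1.0]]
force: [0.5, -0.1, 0.2]
finger_gap: 87.6
```

```bash
cat > go.py <<'E'
# how far from the measured pose to a target, in tool units. usage: go.py x y z yaw_of_tool_x(deg)
import sys,numpy as np
from scipy.spatial.transform import Rotation as Ro
from rig import bot
s=bot.read_state(); p=np.array(s["ee_pos"]);R=np.array(s["tcp_rot"])
print("t",round(s["time_s"],2),"p",p.round(1),"yaw",np.degrees(np.arctan2(R[1,0],R[0,0])).round(2),"z",R[:,2].round(4),"F",np.round(s["force"],1),"M",np.round(s["wrist_torque"],2),"gap",round(s["finger_gap"],1),"j",np.round(s["joint_pos"],1))
if len(sys.argv)>4:
    x,y,z,a=map(float,sys.argv[1:5]); a=np.radians(a)
    T=np.array([[np.cos(a),np.sin(a),0],[np.sin(a),-np.cos(a),0],[0,0,-1]])
    print("shift units",(R.T@(np.array([x,y,z])-p)/75).round(3),"turn units",(Ro.from_matrix(R.T@T).as_rotvec()/1.5).round(4))
E
python3 go.py 559 -215.2 150 -90
python3 - <<'E'
from h import *
S=load("side");T=load("top")
for nm,a,b in (("orgL",(308.8,252.5),(252.8,194.6)),("orgR",(315.9,220.8),(280.4,200.1)),("caps col",(312.3,230.1),(266.05,196.9))):
    print(nm,tri(ray(*S[2:],a),ray(*T[2:],b)))
# triangulate white handle top corners-> handle px centre
E
```

```text
t 0.9 p [ 428.5 -329.4  240.7] yaw -75.74 z [-0.0032  0.0029 -1.    ] F [ 0.5 -0.1  0.2] M [-0.03 -0.05 -0.04] gap 87.6 j [-44.9  16.   94.   -0.   70.2  30.9]
shift units [-1.043 -2.065  1.208] turn units [0.0019 0.0022 0.1659]
orgL (array([582.23017374, 218.69530843,  73.84159319]), np.float64(0.07954583455496603))
orgR (array([564.85824955, 130.11518806,  81.20726042]), np.float64(0.4337748404239261))
caps col (array([573.25480263, 173.63190508,  98.73030457]), np.float64(0.039603798862569324))
```

>>> play_rows([
  [[-0.2, -0.41, 0.15], [0, 0, 0.035], -1],
  [[-0.2, -0.41, 0.15], [0, 0, 0.035], -1],
  [[-0.2, -0.41, 0.15], [0, 0, 0.035], -1],
  [[-0.2, -0.41, 0.15], [0, 0, 0.035], -1],
  [[-0.1, -0.3, 0.15], [0, 0, 0.03], -1],
  [[0, 0, 0], [0, 0, 0], -1],
])

```text
time_s: 1.5
ee_pos: [569.3, -231.1, 181.0]
tcp_rot: [[-0.009, -1.0, -0.004], [-1.0, 0.009, 0.004], [-0.004, 0.004, -1.0]]
force: [-1.3, -0.2, 1.0]
finger_gap: 88.0
```

```bash
python3 go.py 559 -215.2 130 -90
```

```text
t 1.5 p [ 569.3 -231.1  181. ] yaw -90.53 z [-0.0037  0.0044 -1.    ] F [-1.3 -0.2  1. ] M [ 0.03 -0.02  0.03] gap 88.0 j [-28.6  25.3  88.6   0.1  66.4  61.9]
shift units [-0.207  0.136  0.682] turn units [ 0.0025  0.0029 -0.0062]
```

>>> play_rows([
  [[-0.1, 0.07, 0.2], [0.0025, 0.003, -0.006], -1],
  [[-0.1, 0.07, 0.2], [0, 0, 0], -1],
  [[0, 0, 0.2], [0, 0, 0], -1],
  [[0, 0, 0.08], [0, 0, 0], -1],
  [[0, 0, 0], [0, 0, 0], -1],
  [[0, 0, 0], [0, 0, 0], -1],
])

```text
time_s: 2.1
ee_pos: [555.0, -217.2, 129.3]
tcp_rot: [[0.005, -1.0, -0.003], [-1.0, -0.005, -0.001], [0.001, 0.003, -1.0]]
force: [-0.7, -0.1, -0.4]
finger_gap: 88.1
```

```bash
python3 go.py 559 -215.2 130 -90
python3 - <<'E'
from rig import bot
import cv2, numpy as np
for n in ("side","top"):
    im,d=bot.read_camera(n); c=bot.get_calibration(n)
    np.savez(f"pics/{n}1.npz",im=im,d=d,K=c["K"],rvec=c["rvec"],tvec=c["tvec"])
    if n=="side": cv2.imwrite("pics/a1.png",cv2.resize(im[60:180,240:400,::-1],(800,600),interpolation=cv2.INTER_CUBIC))
E
```

```text
t 2.1 p [ 555.  -217.2  129.3] yaw -89.69 z [-3.3e-03 -7.0e-04 -1.0e+00] F [-0.7 -0.1 -0.4] M [0.03 0.02 0.01] gap 88.1 j [-27.9  27.3  93.9  -0.1  58.9  61.8]
shift units [-0.026 -0.053 -0.009] turn units [ 0.0022 -0.0005  0.0036]
```

View pics/a1.png

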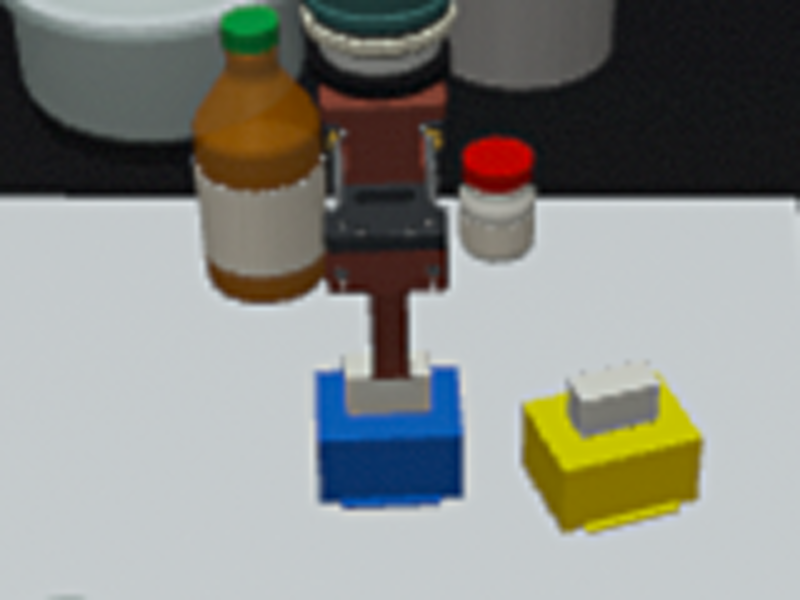

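The open jaws straddle the handle in line with it: finger at about (318,135), handle at about (317,137). I'm descending with small corrections.

>>> play_rows([
  [[-0.026, -0.05, 0.2], [0.0022, 0, 0.0035], -1],
  [[0, 0, 0.2], [0, 0, 0], -1],
  [[0, 0, 0.15], [0, 0, 0], -1],
  [[0, 0, 0.08], [0, 0, 0], -1],
  [[0, 0, 0], [0, 0, 0], -1],
  [[0, 0, 0], [0, 0, 0], -1],
])

```text
time_s: 2.8
ee_pos: [562.4, -217.8, 84.9]
tcp_rot: [[-0.001, -1.0, 0.008], [-1.0, 0.0, -0.005], [0.005, -0.008, -1.0]]
force: [0.0, 0.4, -0.0]
finger_gap: 87.9
```

```bash
python3 go.py 559 -215.2 75 -90
```

```text
t 2.8 p [ 562.4 -217.8   84.9] yaw -90.03 z [ 0.008  -0.0049 -1.    ] F [ 0.   0.4 -0. ] M [0.04 0.01 0.02] gap 87.9 j [-27.7  30.8  95.5  -0.   53.1  62.3]
shift units [-0.035  0.047  0.131] turn units [-0.0054 -0.0033 -0.0003]
```

Run:
```python
from rig import bot
for i in range(5):
    s=bot.read_state(); print(s["ee_pos"],s["joint_pos"],s["time_s"])
bot.read_camera("top");s=bot.read_state(); print(s["ee_pos"],s["joint_pos"],s["time_s"])
```

```text
[ 562.42908557 -217.79267374   84.87056805] [-2.77067226e+01  3.07996757e+01  9.55188526e+01 -4.40901651e-02
  5.31423094e+01  6.23481812e+01] 2.8
[ 562.42908557 -217.79267374   84.87056805] [-2.77067226e+01  3.07996757e+01  9.55188526e+01 -4.40901651e-02
  5.31423094e+01  6.23481812e+01] 2.8
[ 562.42908557 -217.79267374   84.87056805] [-2.77067226e+01  3.07996757e+01  9.55188526e+01 -4.40901651e-02
  5.31423094e+01  6.23481812e+01] 2.8
[ 562.42908557 -217.79267374   84.87056805] [-2.77067226e+01  3.07996757e+01  9.55188526e+01 -4.40901651e-02
  5.31423094e+01  6.23481812e+01] 2.8
[ 562.42908557 -217.79267374   84.87056805] [-2.77067226e+01  3.07996757e+01  9.55188526e+01 -4.40901651e-02
  5.31423094e+01  6.23481812e+01] 2.8
[ 562.45486072 -217.79001287   84.93788462] [-2.77051240e+01  3.07940840e+01  9.55170536e+01 -4.45626081e-02
  5.31449258e+01  6.23500762e+01] 2.85
```

>>> play_rows([
  [[-0.02, 0.03, 0.06], [-0.005, -0.003, 0], -1],
  [[0, 0, 0], [0, 0, 0], -1],
])

```text
time_s: 3.05
ee_pos: [560.6, -216.4, 81.1]
tcp_rot: [[-0.0, -1.0, 0.001], [-1.0, 0.0, -0.001], [0.001, -0.001, -1.0]]
force: [-1.2, 1.3, 1.0]
finger_gap: 87.7
```

```bash
python3 go.py 559 -215.2 75 -90
```

```text
t 3.05 p [ 560.6 -216.4   81.1] yaw -90.02 z [ 1.3e-03 -8.0e-04 -1.0e+00] F [-1.2  1.3  1. ] M [ 0.05 -0.04 -0.02] gap 87.7 j [-27.7  31.1  95.6  -0.   53.2  62.3]
shift units [-0.017  0.021  0.081] turn units [-0.0009 -0.0005 -0.0003]
```

>>> play_rows([
  [[-0.015, 0.02, 0.05], [0, 0, 0], -1],
  [[0, 0, 0.03], [0, 0, 0], -1],
  [[0, 0, 0], [0, 0, 0], -1],
])

```text
time_s: 3.35
ee_pos: [559.2, -215.3, 74.9]
tcp_rot: [[-0.0, -1.0, 0.002], [-1.0, 0.0, -0.001], [0.001, -0.002, -1.0]]
force: [0.2, -0.5, -0.3]
finger_gap: 87.9
```

```bash
python3 go.py 559 -215.2 75 -90
```

```text
t 3.35 p [ 559.2 -215.3   74.9] yaw -90.02 z [ 0.002  -0.0011 -1.    ] F [ 0.2 -0.5 -0.3] M [-0.   -0.03 -0.02] gap 87.9 j [-27.7  31.5  96.1  -0.   52.3  62.4]
shift units [-0.002  0.002 -0.001] turn units [-0.0013 -0.0007 -0.0003]
```

>>> play_rows([
  [[0, 0, 0], [0, 0, 0], 0.2],
  [[0, 0, 0], [0, 0, 0], 0.35],
  [[0, 0, 0], [0, 0, 0], 0.45],
  [[0, 0, 0], [0, 0, 0], 0.6],
  [[0, 0, 0], [0, 0, 0], 1],
  [[0, 0, 0], [0, 0, 0], 1],
  [[0, 0, 0], [0, 0, 0], 1],
  [[0, 0, 0], [0, 0, 0], 1],
])

```text
time_s: 4.15
ee_pos: [559.4, -215.5, 75.1]
tcp_rot: [[-0.0, -1.0, 0.002], [-1.0, 0.0, -0.001], [0.001, -0.002, -1.0]]
force: [-0.3, -0.4, 0.6]
finger_gap: 27.3
```

```bash
python3 go.py 559 -215.2 75 -90
```

```text
t 4.15 p [ 559.4 -215.5   75.1] yaw -90.02 z [ 0.0023 -0.0014 -1.    ] F [-0.3 -0.4  0.6] M [-0.02 -0.01 -0.  ] gap 27.3 j [-27.7  31.5  96.1  -0.   52.3  62.4]
shift units [-0.004  0.005  0.001] turn units [-0.0016 -0.0009 -0.0002]
```

>>> play_rows([
  [[0, 0, 0], [0, 0, 0], 1],
  [[0, 0, 0], [0, 0, 0], 1],
  [[0, 0, -0.1], [0, 0, 0], 1],
  [[0, 0, -0.2], [0, 0, 0], 1],
  [[0, 0, 0], [0, 0, 0], 1],
])

```text
time_s: 4.65
ee_pos: [558.9, -215.2, 98.3]
tcp_rot: [[-0.0, -1.0, 0.001], [-1.0, 0.0, -0.001], [0.001, -0.001, -1.0]]
force: [1.7, -0.4, -0.4]
finger_gap: 24.1
```

```bash
python3 go.py 559 -215.2 200 -90;python3 - <<'E'
from rig import bot
import cv2, numpy as np
for n in ("side",):
    im,d=bot.read_camera(n)
    cv2.imwrite("pics/a2.png",cv2.resize(im[60:180,240:400,::-1],(800,600),interpolation=cv2.INTER_CUBIC))
E
```

```text
t 4.65 p [ 558.9 -215.2   98.3] yaw -90.02 z [ 1.1e-03 -6.0e-04 -1.0e+00] F [ 1.7 -0.4 -0.4] M [-0.    0.    0.04] gap 24.1 j [-27.7  29.7  95.2  -0.   55.1  62.4]
shift units [ 1.000e-03 -3.000e-03 -1.356e+00] turn units [-0.0007 -0.0004 -0.0003]
```

View pics/a2.png

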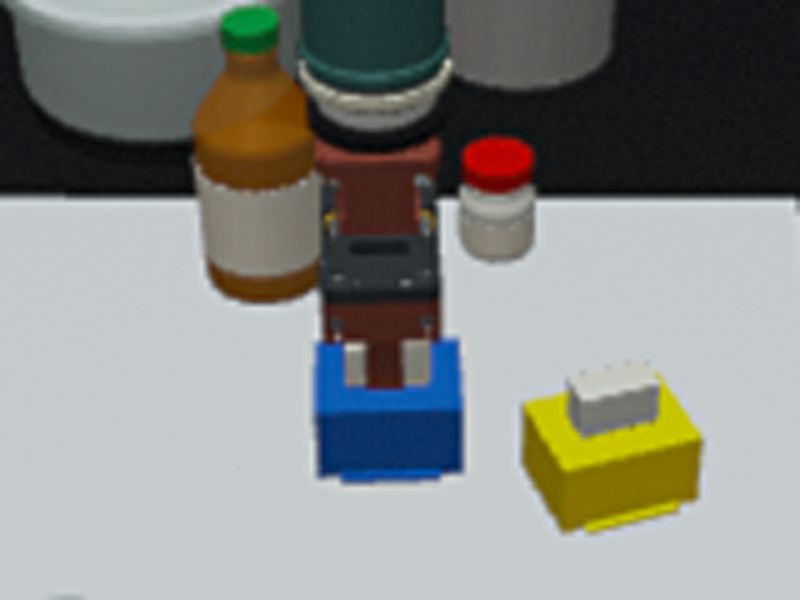

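The cover is lifted and hangs level. The finger centre at (317,134) is within about 1 mm of the handle centre. Next I raise it and carry it over.

>>> play_rows([
  [[0, 0, -0.25], [0, 0, 0], 1],
  [[0, 0, -0.35], [0, 0, 0], 1],
  [[0, 0, -0.35], [0, 0, 0], 1],
  [[-0.15, 0, -0.3], [0, 0, 0], 1],
  [[-0.3, 0, -0.2], [0, 0, 0], 1],
  [[-0.4, 0, -0.1], [0, 0, 0], 1],
  [[-0.45, 0, 0], [0, 0, 0], 1],
  [[-0.5, 0, 0], [0, 0, 0], 1],
  [[-0.5, 0, 0], [0, 0, 0], 1],
  [[-0.5, 0, 0], [0, 0, 0], 1],
  [[-0.5, 0, 0], [0, 0, 0.02], 1],
  [[-0.4, 0, 0], [0, 0, 0.02], 1],
])

```text
time_s: 5.9
ee_pos: [557.1, 69.0, 212.9]
tcp_rot: [[-0.07, -0.998, -0.006], [-0.998, 0.07, 0.002], [-0.001, 0.006, -1.0]]
force: [0.3, -0.6, -0.6]
finger_gap: 24.0
```

```bash
python3 go.py 573 175 215 -100.2
```

```text
t 5.9 p [557.1  69.  212.9] yaw -94.01 z [-0.0061  0.0019 -1.    ] F [ 0.3 -0.6 -0.6] M [ 0.01 -0.02  0.04] gap 24.0 j [-0.1 19.3 93.3  0.1 67.7 93.9]
shift units [-1.425 -0.112 -0.026] turn units [0.0042 0.0008 0.072 ]
```

>>> play_rows([
  [[-0.35, -0.03, 0], [0, 0, 0.02], 1],
  [[-0.35, -0.03, 0], [0, 0, 0.02], 1],
  [[-0.3, -0.03, 0], [0.004, 0, 0.02], 1],
  [[-0.2, 0, 0], [0, 0, 0.01], 1],
  [[-0.1, 0, 0], [0, 0, 0], 1],
  [[0, 0, 0], [0, 0, 0], 1],
  [[0, 0, 0], [0, 0, 0], 1],
])

```text
time_s: 6.6
ee_pos: [571.8, 173.2, 208.9]
tcp_rot: [[-0.173, -0.985, -0.006], [-0.985, 0.173, 0.001], [0.0, 0.006, -1.0]]
force: [-0.2, 0.1, -1.4]
finger_gap: 23.8
```

```bash
python3 go.py 573 175 200 -100.2
```

```text
t 6.6 p [571.8 173.2 208.9] yaw -99.93 z [-6.2e-03  9.0e-04 -1.0e+00] F [-0.2  0.1 -1.4] M [ 0.01 -0.01 -0.02] gap 23.8 j [1.020e+01 2.240e+01 8.910e+01 1.000e-01 6.890e+01 1.101e+02]
shift units [-0.027 -0.012  0.119] turn units [ 0.0042 -0.0001  0.0031]
```

>>> play_rows([
  [[-0.025, -0.01, 0.12], [0.004, 0, 0.003], 1],
  [[0, 0, 0.12], [0, 0, 0], 1],
  [[0, 0, 0], [0, 0, 0], 1],
  [[0, 0, 0], [0, 0, 0], 1],
])

```text
time_s: 7.0
ee_pos: [572.2, 172.2, 188.6]
tcp_rot: [[-0.18, -0.984, -0.001], [-0.984, 0.18, -0.001], [0.002, 0.001, -1.0]]
force: [-0.7, -0.1, -0.9]
finger_gap: 24.0
```

```bash
python3 go.py 573 175 190 -100.2
python3 - <<'E'
from rig import bot
import cv2, numpy as np
for n in ("side","top"):
    im,d=bot.read_camera(n); c=bot.get_calibration(n)
    np.savez(f"pics/{n}3.npz",im=im,d=d,K=c["K"],rvec=c["rvec"],tvec=c["tvec"])
    cr=im[170:290,240:400] if n=="side" else im[140:260,190:350]
    cv2.imwrite(f"pics/b3{n}.png",cv2.resize(cr[...,::-1],(800,600),interpolation=cv2.INTER_CUBIC))
print(bot.read_state()["ee_pos"])
E
```

```text
t 7.0 p [572.2 172.2 188.6] yaw -100.35 z [-0.0014 -0.0013 -1.    ] F [-0.7 -0.1 -0.9] M [-0.    0.04  0.03] gap 24.0 j [ 1.020e+01  2.350e+01  9.050e+01 -1.000e-01  6.610e+01  1.105e+02]
shift units [-0.038 -0.004 -0.019] turn units [ 0.0007 -0.001  -0.0017]
[572.27836234 172.37410225 188.87029105]
```

View pics/b3side.png

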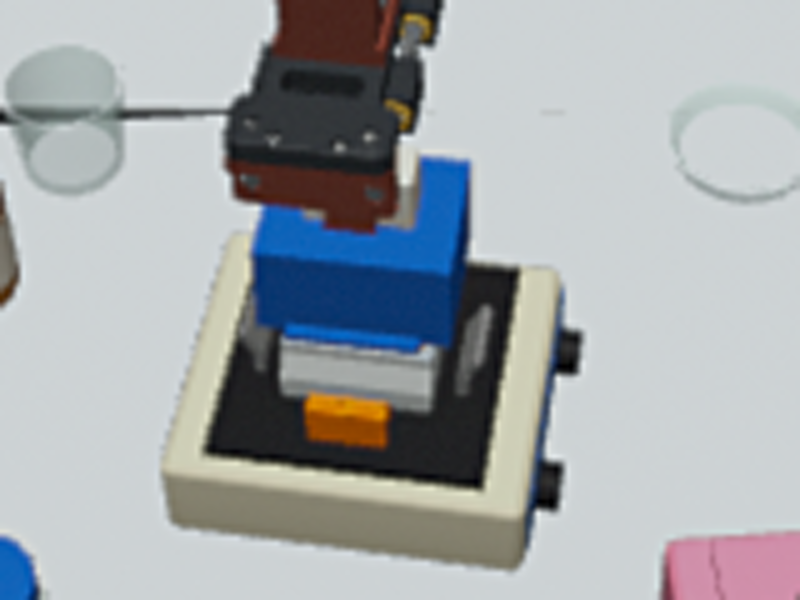

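View pics/b3top.png

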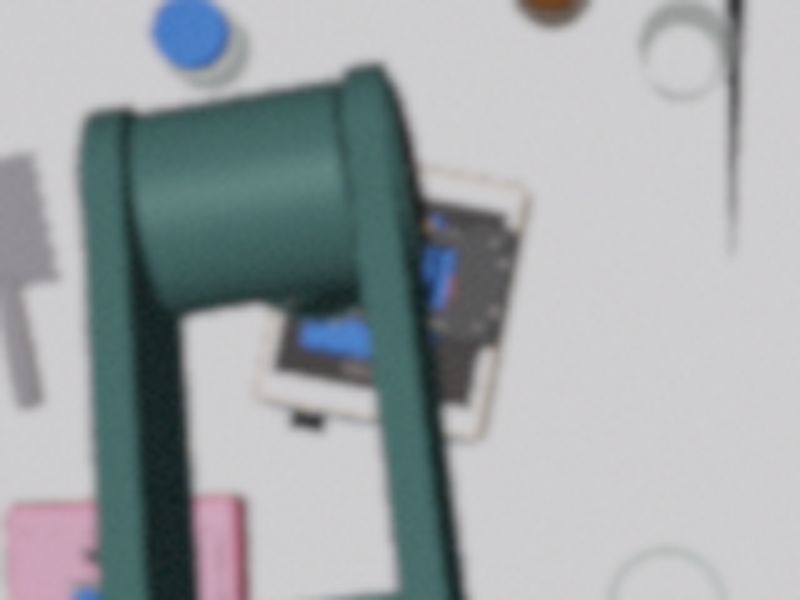

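Run:
```python
from h import *
from scipy.spatial import ConvexHull
im,d,K,R,t=load("side","3"); P=pts(d,K,R,t)
tcp=np.array([572.28,172.37,188.87]); a=np.radians(-10.35)
ex=np.array([np.cos(a),np.sin(a)]);ey=np.array([-ex[1],ex[0]])
hsv=cv2.cvtColor(im,cv2.COLOR_RGB2HSV); h,s,v=[hsv[...,i] for i in range(3)]
b=(h>100)&(h<125)&(s>150)&(v>40)&(d>0)
q=P[b]; L=np.c_[(q[:,:2]-tcp[:2])@ex,(q[:,:2]-tcp[:2])@ey,q[:,2]]
k=(abs(L[:,0])<70)&(abs(L[:,1])<70)&(L[:,2]>100); L=L[k];q=q[k]
print(len(L),"z range",np.percentile(L[:,2],[1,5,50,95,99]).round(1))
f=L[(L[:,2]<155)&(L[:,2]>122)&(L[:,1]>20)&(abs(L[:,0])<38)]
print("front face y (expect 34)",len(f),f[:,1].mean(),f[:,1].std(),"slope deg",np.degrees(np.polyfit(f[:,0],f[:,1],1)[0]))
rf=L[L[:,2]>158]; print("roof z",np.median(rf[:,2]),"x",rf[:,0].min(),rf[:,0].max(),"y",rf[:,1].min(),rf[:,1].max())
fx=L[(L[:,2]<160)&(L[:,2]>120)];print("x extents",np.percentile(fx[:,0],[0,1,2,98,99,100]).round(1))
# shaker via edges: front faces of block/clip/box
for nm,sel in (("side0",load("side")),):
    im,d,K,R,t=sel;P=pts(d,K,R,t);Q=P-[573,175,0]
    a=np.radians(-10.2);ex=np.array([np.cos(a),np.sin(a)]);ey=np.array([-ex[1],ex[0]])
    X=Q[...,:2]@ex;Y=Q[...,:2]@ey;Z=P[...,2];ok=d>0
    m=ok&(Z>8)&(Z<50)&(Y>60)&(Y<90)&(abs(X)<75);print("box front y (75)",m.sum(),Y[m].mean(),Y[m].std(),np.degrees(np.polyfit(X[m],Y[m],1)[0]))
    m=ok&(Z>65)&(Z<95)&(Y>15)&(Y<36)&(abs(X)<30);print("block front (29..23)",m.sum(),Y[m].mean(),np.polyfit(Z[m],Y[m],1),np.degrees(np.polyfit(X[m],Y[m],1)[0]))
    m=ok&(Z>64)&(Z<97)&(Y>15)&(Y<36);print("block x ext",np.percentile(X[m],[0,2,50,98,100]))
    m=ok&(Z>96)&(Z<104)&(abs(Y)<34)&(abs(X)<45);print("blocktop x",X[m].min(),X[m].max(),"y",Y[m].min(),Y[m].max())
    hsv=cv2.cvtColor(im,cv2.COLOR_RGB2HSV); h,s,v=[hsv[...,i] for i in range(3)]
    o=ok&(h>5)&(h<22)&(s>120)&(v>100)
    for lo,hi in ((30,60),(-60,-30)):
        m=o&(Y>lo)&(Y<hi)&(Z>60)&(abs(X)<40);print("clip x",X[m].min(),X[m].max(),"y",Y[m].min(),Y[m].max(), "top z",np.percentile(Z[m],97))
```

```text
1085 z range [116.  118.1 155.1 165.7 166.8]
front face y (expect 34) 335 34.24389822818751 1.0836793852942364 slope deg 0.7018498548279752
roof z 164.06441751812648 x -44.636452567850455 41.4961991916587 y -32.402688541213635 37.04475772013935
x extents [-44.9 -44.6 -44.6  39.6  40.7  42.5]
box front y (75) 670 73.34873357290817 1.1668034518820336 -0.14991399941281822
block front (29..23) 292 23.328293809311397 [-0.37018247 53.30749126] -0.7173649504105796
block x ext [-59.81792283 -48.70600587  -1.08993474  35.15206194  55.16416178]
blocktop x -31.302087113295546 31.30873617563246 y -20.968157061548624 21.50928569037248
clip x -17.433003105316903 18.362656655200933 y 41.12619687263376 53.58111623134512 top z 85.20890567276602
clip x -17.649392696908265 17.651252386157108 y -54.24168622218813 -37.926839860656614 top z 86.3043282549319
```

```bash
python3 go.py 573.9 173.9 172 -100.2
```

```text
t 7.1 p [572.3 172.4 188.9] yaw -100.34 z [-0.0011 -0.0012 -1.    ] F [ 1.1  0.3 -0.4] M [ 0.05  0.02 -0.  ] gap 23.6 j [ 1.020e+01  2.350e+01  9.050e+01 -1.000e-01  6.610e+01  1.105e+02]
shift units [-0.024 -0.018  0.225] turn units [ 0.0006 -0.0009 -0.0016]
```

>>> play_rows([
  [[-0.024, -0.018, 0.06], [0, -0.001, -0.0015], 1],
  [[0, 0, 0.06], [0, 0, 0], 1],
  [[0, 0, 0.06], [0, 0, 0], 1],
  [[0, 0, 0.03], [0, 0, 0], 1],
  [[0, 0, 0], [0, 0, 0], 1],
  [[0, 0, 0], [0, 0, 0], 1],
])

```text
time_s: 7.7
ee_pos: [574.5, 174.1, 172.1]
tcp_rot: [[-0.177, -0.984, 0.0], [-0.984, 0.177, 0.001], [-0.001, -0.0, -1.0]]
force: [0.2, 0.4, -0.7]
finger_gap: 23.7
```

```bash
python3 go.py 573.9 173.9 164 -100.2
```

```text
t 7.7 p [574.5 174.1 172.1] yaw -100.2 z [ 1.e-04  6.e-04 -1.e+00] F [ 0.2  0.4 -0.7] M [ 0.05  0.03 -0.03] gap 23.7 j [ 10.2  24.7  91.2   0.   64.1 110.4]
shift units [0.004 0.008 0.108] turn units [-0.      0.0004 -0.    ]
```

>>> play_rows([
  [[0.004, 0.008, 0.04], [0, 0, 0], 1],
  [[0, 0, 0.03], [0, 0, 0], 1],
  [[0, 0, 0.03], [0, 0, 0], 1],
  [[0, 0, 0], [0, 0, 0], 1],
])

```text
time_s: 8.1
ee_pos: [574.0, 173.9, 164.3]
tcp_rot: [[-0.177, -0.984, 0.001], [-0.984, 0.177, 0.001], [-0.001, -0.001, -1.0]]
force: [-0.3, 0.5, -0.8]
finger_gap: 23.7
```

```bash
python3 go.py 573.9 173.9 160 -100.2
python3 - <<'E'
from rig import bot
import cv2, numpy as np
n="side"
im,d=bot.read_camera(n); c=bot.get_calibration(n)
np.savez(f"pics/{n}4.npz",im=im,d=d,K=c["K"],rvec=c["rvec"],tvec=c["tvec"])
cv2.imwrite(f"pics/b4{n}.png",cv2.resize(im[200:290,260:380][...,::-1],(800,600),interpolation=cv2.INTER_CUBIC))
E
```

```text
t 8.1 p [574.  173.9 164.3] yaw -100.2 z [ 7.e-04  7.e-04 -1.e+00] F [-0.3  0.5 -0.8] M [ 0.07  0.02 -0.02] gap 23.7 j [ 10.2  25.1  91.8   0.   63.1 110.4]
shift units [0.    0.001 0.057] turn units [-0.0004  0.0005  0.    ]
```

View pics/b4side.png

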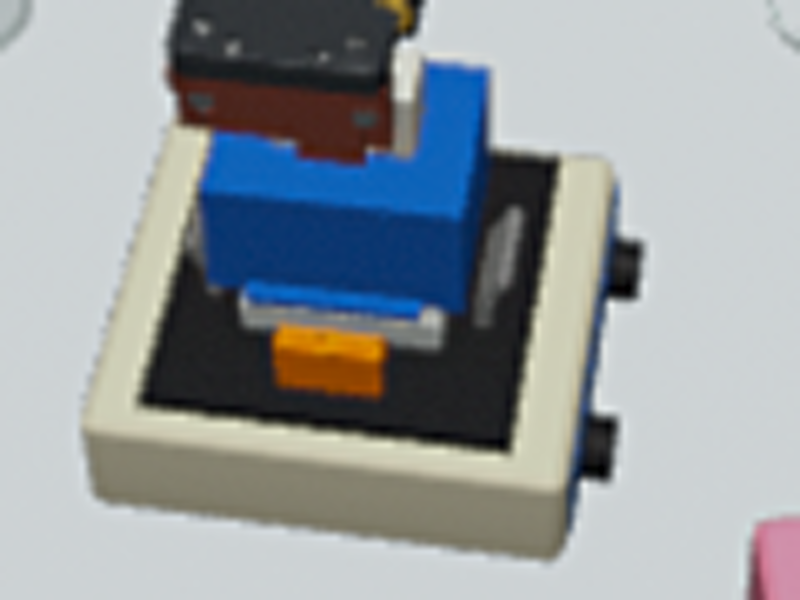

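The cover hangs squarely over the block. The rim centre at about (310,246) lines up with the clip at (309,254) and the block. I'm lowering slowly and watching the forces.

>>> play_rows([
  [[0, 0, 0.025], [0, 0, 0], 1],
  [[0, 0, 0.02], [0, 0, 0], 1],
  [[0, 0, 0.02], [0, 0, 0], 1],
  [[0, 0, 0.02], [0, 0, 0], 1],
])

```text
time_s: 8.55
ee_pos: [574.5, 174.0, 158.0]
tcp_rot: [[-0.177, -0.984, 0.002], [-0.984, 0.177, 0.001], [-0.001, -0.002, -1.0]]
force: [0.5, -0.1, -1.2]
finger_gap: 23.6
```

```bash
python3 go.py 573.9 173.9 155 -100.2
```

```text
t 8.55 p [574.5 174.  158. ] yaw -100.2 z [ 1.7e-03  9.0e-04 -1.0e+00] F [ 0.5 -0.1 -1.2] M [ 0.01  0.01 -0.  ] gap 23.6 j [ 10.2  25.5  92.1   0.   62.2 110.4]
shift units [0.002 0.007 0.039] turn units [-0.001   0.0008 -0.    ]
```

>>> play_rows([
  [[0, 0.005, 0.02], [-0.001, 0, 0], 1],
  [[0, 0, 0.02], [0, 0, 0], 1],
  [[0, 0, 0.02], [0, 0, 0], 1],
])

```text
time_s: 8.85
ee_pos: [574.0, 173.9, 153.1]
tcp_rot: [[-0.177, -0.984, 0.0], [-0.984, 0.177, 0.001], [-0.001, 0.0, -1.0]]
force: [-0.2, -2.1, 1.9]
finger_gap: 23.5
```

```bash
python3 go.py 573.9 173.9 150 -100.2
```

```text
t 8.85 p [574.  173.9 153.1] yaw -100.2 z [ 1.e-04  8.e-04 -1.e+00] F [-0.2 -2.1  1.9] M [-0.34  0.14 -0.01] gap 23.5 j [1.020e+01 2.590e+01 9.230e+01 1.000e-01 6.180e+01 1.104e+02]
shift units [-0.     0.002  0.041] turn units [0.0001 0.0005 0.    ]
```

>>> play_rows([
  [[0.01, 0, 0.015], [0, 0, 0], 1],
  [[0, 0, 0.015], [0, 0, 0], 1],
])

```text
time_s: 9.05
ee_pos: [574.1, 172.9, 151.0]
tcp_rot: [[-0.177, -0.984, 0.0], [-0.984, 0.177, 0.0], [-0.001, -0.0, -1.0]]
force: [-0.7, -0.7, 4.7]
finger_gap: 23.6
```

```bash
python3 go.py 573.9 173.2 150 -100.2
```

```text
t 9.05 p [574.1 172.9 151. ] yaw -100.19 z [ 5.e-04  5.e-04 -1.e+00] F [-0.7 -0.7  4.7] M [0.02 0.28 0.  ] gap 23.6 j [ 10.1  26.   92.5   0.   61.5 110.3]
shift units [-0.003  0.003  0.013] turn units [-0.0003  0.0004  0.0001]
```

>>> play_rows([
  [[0, 0, 0.02], [0, 0, 0], 1],
  [[0, 0, 0.02], [0, 0, 0], 1],
])

```text
time_s: 9.25
ee_pos: [574.7, 173.3, 149.3]
tcp_rot: [[-0.177, -0.984, 0.002], [-0.984, 0.177, 0.001], [-0.002, -0.002, -1.0]]
force: [-2.1, -0.5, 6.3]
finger_gap: 23.9
```

```bash
python3 go.py 573.9 173.2 150 -100.2
```

```text
t 9.25 p [574.7 173.3 149.3] yaw -100.22 z [ 0.0022  0.0015 -1.    ] F [-2.1 -0.5  6.3] M [-0.02  0.43 -0.02] gap 23.9 j [1.020e+01 2.610e+01 9.260e+01 1.000e-01 6.120e+01 1.103e+02]
shift units [ 0.003  0.011 -0.009] turn units [-0.0013  0.0012 -0.0002]
```

>>> play_rows([
  [[0, 0.014, 0.02], [-0.0013, 0.001, 0], 1],
  [[0, 0, 0.02], [0, 0, 0], 1],
])

```text
time_s: 9.45
ee_pos: [575.1, 173.9, 148.3]
tcp_rot: [[-0.177, -0.984, 0.003], [-0.984, 0.177, 0.001], [-0.002, -0.003, -1.0]]
force: [-2.1, -1.5, 7.0]
finger_gap: 23.7
```

```bash
python3 go.py 573.5 173.2 148 -100.2
```

```text
t 9.45 p [575.1 173.9 148.3] yaw -100.22 z [ 0.0034  0.0012 -1.    ] F [-2.1 -1.5  7. ] M [-0.04  0.63 -0.04] gap 23.7 j [ 10.2  26.2  92.6   0.   61.  110.4]
shift units [0.013 0.019 0.005] turn units [-0.0021  0.0012 -0.0003]
```

>>> play_rows([
  [[0.012, 0.025, 0.01], [-0.002, 0.001, 0], 1],
  [[0, 0.01, 0.01], [-0.001, 0, 0], 1],
])

```text
time_s: 9.65
ee_pos: [574.7, 173.6, 148.4]
tcp_rot: [[-0.178, -0.984, 0.004], [-0.984, 0.178, 0.001], [-0.002, -0.004, -1.0]]
force: [0.5, -0.5, 4.5]
finger_gap: 23.9
```

```bash
python3 go.py 573.5 173.2 148 -100.2
python3 - <<'E'
from rig import bot
import cv2, numpy as np
im,d=bot.read_camera("side")
cv2.imwrite("pics/b5side.png",cv2.resize(im[200:290,260:380][...,::-1],(800,600),interpolation=cv2.INTER_CUBIC))
E
```

```text
t 9.65 p [574.7 173.6 148.4] yaw -100.23 z [ 0.004   0.0011 -1.    ] F [ 0.5 -0.5  4.5] M [-0.15 -0.07 -0.08] gap 23.9 j [ 10.2  26.1  92.7   0.   60.9 110.4]
shift units [0.008 0.014 0.005] turn units [-0.0025  0.0012 -0.0003]
```

View pics/b5side.png

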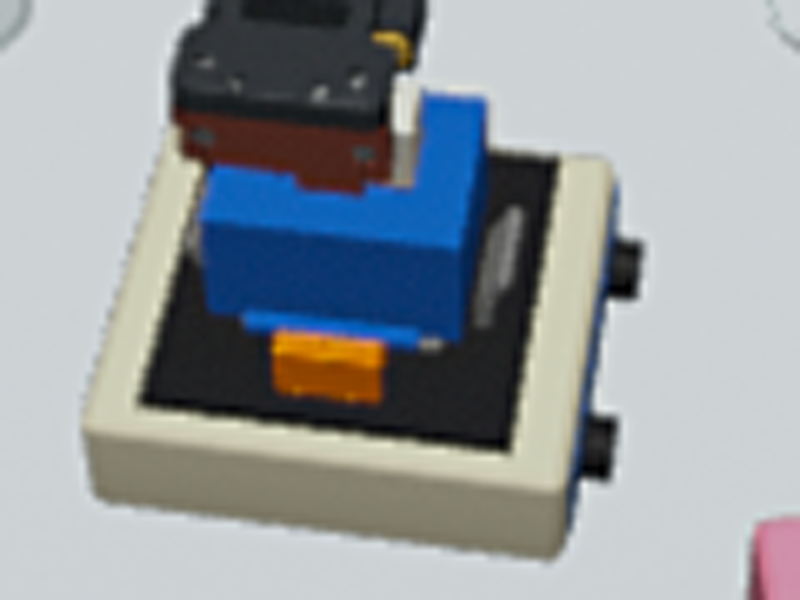

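The cover is now between the guides with its rims on the clips, and the lateral force is about 0. I'm pressing on.

>>> play_rows([
  [[0, 0.005, 0.03], [-0.0025, 0.001, 0], 1],
  [[0, 0.003, 0.03], [0, 0, 0], 1],
])

```text
time_s: 9.9
ee_pos: [575.2, 174.1, 145.8]
tcp_rot: [[-0.178, -0.984, 0.002], [-0.984, 0.178, 0.001], [-0.002, -0.002, -1.0]]
force: [-2.1, -0.3, 12.1]
finger_gap: 23.7
```

```bash
python3 go.py 574.3 173.4 148 -100.2
```

```text
t 9.9 p [575.2 174.1 145.8] yaw -100.24 z [ 0.0024  0.0011 -1.    ] F [-2.1 -0.3 12.1] M [-0.11  0.63 -0.05] gap 23.7 j [ 10.2  26.4  92.7   0.   60.8 110.4]
shift units [ 0.011  0.01  -0.029] turn units [-0.0014  0.001  -0.0005]
```

>>> play_rows([
  [[0.005, 0.015, 0.035], [-0.0015, 0.001, 0], 1],
  [[0.003, 0.015, 0.04], [0, 0, 0], 1],
])

```text
time_s: 10.1
ee_pos: [574.9, 174.3, 143.0]
tcp_rot: [[-0.178, -0.984, 0.005], [-0.984, 0.178, 0.001], [-0.002, -0.004, -1.0]]
force: [-0.9, -0.8, 14.4]
finger_gap: 23.9
```

```bash
python3 go.py 574.3 173.4 148 -100.2
```

```text
t 10.1 p [574.9 174.3 143. ] yaw -100.25 z [ 0.0046  0.001  -1.    ] F [-0.9 -0.8 14.4] M [-0.16  0.3  -0.09] gap 23.9 j [ 10.3  26.5  93.    0.   60.3 110.5]
shift units [ 0.013  0.006 -0.067] turn units [-0.0029  0.0012 -0.0006]
```

>>> play_rows([
  [[0.005, 0.012, 0.04], [-0.002, 0.001, 0], 1],
])

```text
time_s: 10.2
ee_pos: [574.6, 174.0, 140.8]
tcp_rot: [[-0.178, -0.984, 0.003], [-0.984, 0.178, 0.0], [-0.001, -0.003, -1.0]]
force: [0.6, -1.4, 3.0]
finger_gap: 24.1
```

```bash
python3 go.py 574.3 173.4 135 -100.2
```

```text
t 10.2 p [574.6 174.  140.8] yaw -100.25 z [ 3.e-03  2.e-04 -1.e+00] F [ 0.6 -1.4  3. ] M [-0.16 -0.13 -0.05] gap 24.1 j [ 10.3  26.7  93.   -0.   60.1 110.5]
shift units [0.009 0.002 0.077] turn units [-0.002   0.0005 -0.0006]
```

The force dropped from 14 N to 3 N, so the clips are snapping. I'm going the last few mm gently.

>>> play_rows([
  [[0.006, 0.003, 0.02], [-0.002, 0, 0], 1],
  [[0, 0, 0.02], [0, 0, 0], 1],
])

```text
time_s: 10.4
ee_pos: [573.7, 173.4, 136.9]
tcp_rot: [[-0.178, -0.984, -0.001], [-0.984, 0.178, 0.0], [-0.0, 0.001, -1.0]]
force: [0.9, -0.8, -3.3]
finger_gap: 23.6
```

```bash
python3 go.py 574.3 173.4 135 -100.2
```

```text
t 10.4 p [573.7 173.4 136.9] yaw -100.26 z [-1.4e-03  4.0e-04 -1.0e+00] F [ 0.9 -0.8 -3.3] M [-0.13 -0.15 -0.07] gap 23.6 j [ 10.2  27.   93.2   0.   59.9 110.4]
shift units [-0.001 -0.008  0.025] turn units [ 0.001   0.0001 -0.0006]
```

>>> play_rows([
  [[0, 0, 0.02], [0, 0, 0], 1],
  [[0, 0, 0.02], [0, 0, 0], 1],
])

```text
time_s: 10.6
ee_pos: [572.9, 173.4, 135.0]
tcp_rot: [[-0.177, -0.984, -0.003], [-0.984, 0.177, 0.0], [0.0, 0.003, -1.0]]
force: [-6.4, -2.7, 28.1]
finger_gap: 24.4
```

```bash
python3 go.py 574.3 173.4 135 -100.2
```

```text
t 10.6 p [572.9 173.4 135. ] yaw -100.22 z [-3.1e-03  3.0e-04 -1.0e+00] F [-6.4 -2.7 28.1] M [-0.46  0.86  0.19] gap 24.4 j [1.020e+01 2.710e+01 9.330e+01 1.000e-01 5.980e+01 1.104e+02]
shift units [-0.003 -0.019 -0.   ] turn units [ 0.0021 -0.0002 -0.0002]
```

>>> play_rows([
  [[0, 0, 0.0], [0, 0, 0], 1],
])

```text
time_s: 10.7
ee_pos: [572.7, 173.6, 135.4]
tcp_rot: [[-0.177, -0.984, -0.003], [-0.984, 0.177, 0.001], [-0.0, 0.003, -1.0]]
force: [0.3, 0.3, -0.9]
finger_gap: 23.8
```

```bash
python3 go.py 573.5 173.4 135 -100.2
```

```text
t 10.7 p [572.7 173.6 135.4] yaw -100.22 z [-3.3e-03  6.0e-04 -1.0e+00] F [ 0.3  0.3 -0.9] M [ 0.01 -0.02  0.02] gap 23.8 j [1.020e+01 2.710e+01 9.330e+01 1.000e-01 5.980e+01 1.104e+02]
shift units [ 0.001 -0.01   0.005] turn units [ 0.0022  0.     -0.0002]
```

>>> play_rows([
  [[0, 0, 0.012], [0, 0, 0], 1],
  [[0, 0, 0.012], [0, 0, 0], 1],
])

```text
time_s: 10.9
ee_pos: [572.6, 173.7, 135.1]
tcp_rot: [[-0.177, -0.984, -0.003], [-0.984, 0.177, 0.001], [-0.0, 0.003, -1.0]]
force: [-3.3, -2.2, 13.3]
finger_gap: 24.0
```

```bash
python3 go.py 573.5 173.4 135 -100.2
```

```text
t 10.9 p [572.6 173.7 135.1] yaw -100.2 z [-3.1e-03  7.0e-04 -1.0e+00] F [-3.3 -2.2 13.3] M [-0.37  0.31 -0.01] gap 24.0 j [1.020e+01 2.710e+01 9.330e+01 1.000e-01 5.980e+01 1.104e+02]
shift units [ 0.002 -0.013  0.001] turn units [ 0.0021  0.0001 -0.0001]
```

Run:
```python
from rig import bot
import cv2, numpy as np
from h import *
for i in range(3):
    im,d=bot.read_camera("side"); s=bot.read_state(); print(s["time_s"],np.round(s["force"],1),np.round(s["ee_pos"],2))
c=bot.get_calibration("side")
cv2.imwrite("pics/b6side.png",cv2.resize(im[200:290,260:380][...,::-1],(800,600),interpolation=cv2.INTER_CUBIC))
P=pts(d,np.array(c["K"]),cv2.Rodrigues(np.array(c["rvec"],float))[0],np.ravel(c["tvec"]))
hsv=cv2.cvtColor(im,cv2.COLOR_RGB2HSV); h,sa,v=[hsv[...,i] for i in range(3)]
q=P[(h>100)&(h<125)&(sa>150)&(d>0)&(abs(P[...,0]-573)<60)&(abs(P[...,1]-174)<60)&(P[...,2]>100)]
print("roof z",np.percentile(q[:,2],[10,50,90]).round(1)); r=q[q[:,2]>107]; print("plane slopes",np.linalg.lstsq(np.c_[r[:,:2]-[573,174],np.ones(len(r))],r[:,2],rcond=None)[0].round(3))
q=P[(h>5)&(h<22)&(sa>120)&(v>100)&(d>0)&(abs(P[...,0]-573)<60)&(abs(P[...,1]-174)<70)&(P[...,2]>60)]
Q=(q[:,:2]-[573,174])@np.array([-np.sin(np.radians(-10.2)),np.cos(np.radians(-10.2))]); print("clip y",Q[Q>0].min(),Q[Q>0].max(),Q[Q<0].tolist()[:3])
```

```text
10.95 [-4.1 -1.9 10.8] [572.54 173.73 135.06]
11.0 [-2.6 -1.1 11. ] [572.52 173.73 135.04]
11.05 [-2.8 -1.6 11.2] [572.52 173.72 135.04]
roof z [104.6 110.2 112.1]
plane slopes [1.00000e-03 2.80000e-02 1.10481e+02]
clip y 27.684466585794684 55.99979125038049 [-12.173866076631901, -12.670250056272799, -11.390159775951961]
```

View pics/b6side.png

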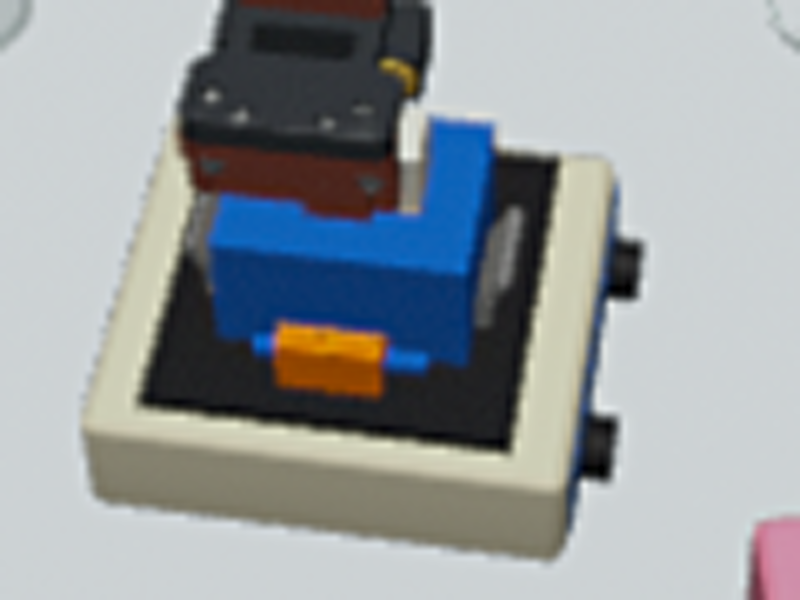

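>>> play_rows([
  [[0, 0, 0.015], [0, 0, 0], 1],
  [[0, 0, 0.015], [0, 0, 0], 1],
])

```text
time_s: 11.25
ee_pos: [572.5, 173.7, 135.0]
tcp_rot: [[-0.177, -0.984, -0.002], [-0.984, 0.177, 0.001], [-0.0, 0.003, -1.0]]
force: [-3.7, -1.9, 12.6]
finger_gap: 23.7
```

Run:
```python
from rig import bot
from h import *
im,d,K,R,t=load("side");P=pts(d,K,R,t)
hsv=cv2.cvtColor(im,cv2.COLOR_RGB2HSV)
q=P[(hsv[...,0]>100)&(hsv[...,0]<125)&(hsv[...,1]>150)&(d>0)&(abs(P[...,0]-559)<60)&(abs(P[...,1]+215)<60)&(P[...,2]>47)]
print("roof slope on bench",np.linalg.lstsq(np.c_[q[:,:2]-[559,-215],np.ones(len(q))],q[:,2],rcond=None)[0].round(3))
for n in ("side","top","side","top","side","top"):
    im,d=bot.read_camera(n); s=bot.read_state(); print(round(s["time_s"],2),np.round(s["force"],1),np.round(s["ee_pos"],2),s["finger_gap"])
    cv2.imwrite(f"pics/c7{n}.png",im[...,::-1])
```

```text
roof slope on bench [2.0000e-03 9.0000e-03 5.0525e+01]
11.3 [-3.8 -1.6 13.3] [572.51 173.73 135.03] 24.148593633800516
11.35 [-3.6 -1.7 13.1] [572.51 173.74 135.02] 24.023047238157353
11.4 [-3.4 -1.  11.8] [572.5  173.72 135.04] 23.79474056129712
11.45 [-3.6 -1.5 13.4] [572.49 173.72 135.03] 24.111050999805176
11.5 [-3.2 -1.5 12. ] [572.48 173.74 135.01] 23.63947364264493
11.55 [-3.6 -2.1 12.2] [572.49 173.72 135.03] 23.818159083555802
```

View pics/c7side.png

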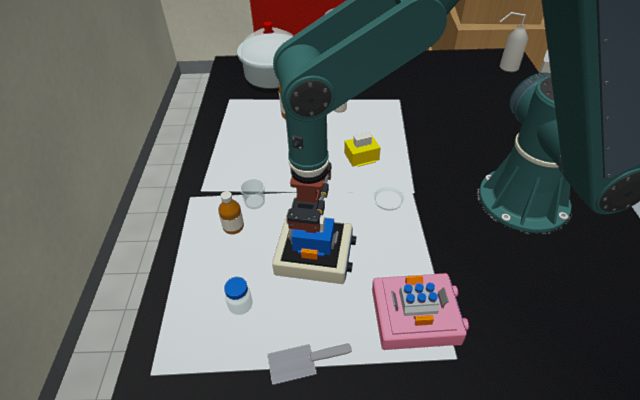

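View pics/c7top.png

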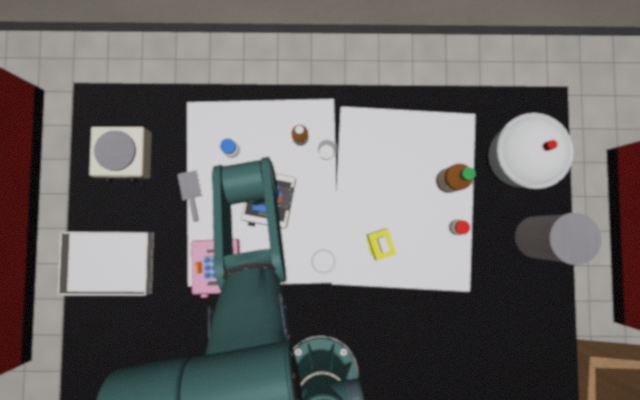

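Run:
```python
from h import *
a=cv2.imread("pics/top0.png")[170:230,240:320];b=cv2.imread("pics/c7top.png")[170:230,240:320]
cv2.imwrite("pics/c8.png",np.hstack([cv2.resize(x,(400,300),interpolation=cv2.INTER_CUBIC) for x in(a,b)]))
hsv=cv2.cvtColor(cv2.imread("pics/c7top.png"),cv2.COLOR_BGR2HSV);h0=cv2.cvtColor(cv2.imread("pics/top0.png"),cv2.COLOR_BGR2HSV)
for h in(h0,hsv):
    m=cv2.inRange(h,(5,120,100),(22,255,255))[170:230,270:320]; ys,xs=np.nonzero(m); print(len(xs),xs.min()+270,xs.max()+270,np.round(xs.mean()+270,2),ys.min()+170,ys.max()+170)
```

```text
80 277 284 280.79 194 206
13 279 281 279.92 196 201
```

View pics/c8.png

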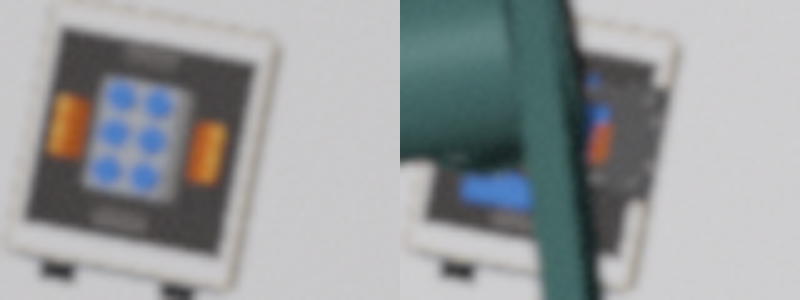

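The right (-y) clip shows at about (280,199) with its outer edge no further out than at rest. The left clip at about (309,254) sits over the rim. The roof is at the home height and the press is steady at 12–13 N, so I'm handing in.

```bash
python3 -c "
from rig import bot
s=bot.read_state();print(s['time_s'],s['force'],s['ee_pos']);print(bot.hand_in())"
```

```text
11.55 [-3.63723185 -2.13288564 12.15816651] [572.49338175 173.72327193 135.02850592]
the job is handed in; nothing more can be done
None
```

I picked up the blue cover by its white handle with the fixed 30 N grip and pressed it down over the vial block on the beige shaker. I handed in at 11.55 s, still pressing with about 12 N.

**What the last checks showed:**
- **Snap:** the downward force rose to about 14 N, then fell to 3 N as the clips gave way.
- **Seating:** the gripper stopped at z = 135.0 mm, the expected home height. The roof measured about 110 mm, also as expected.
- **Clips:** the left (+y) clip is visibly over its rim. The right (-y) clip is mostly hidden by the arm and in its shadow. The part I could see stands no further out than at rest.
- **Bystanders:** the others in view looked unmoved. In the last side picture the arm hides the amber bottle and red jar, but the last top picture shows both in place.

**What did not fully agree:**
- **Touchdown:** the force read 28 N for a moment when the cover reached the platform. I eased off at once.
- **Tilt:** the side camera's depth showed the roof sloping about 1° across y more than it did on the bench. The gripper's own tilt was under 0.2°, so I took this as depth noise.
- **Sideways force:** about 4 N of sideways force remains while pressing.
- **Camera agreement:** the two cameras differed by about 2 mm in y for the shaker position. I corrected for this by feel, using the contact forces on the way down.

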